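# Pry up the die set's top plate and shim it

### The arm

A 6-joint arm with a two-finger parallel gripper is mounted at the origin on the work surface. World frame = base frame: x ahead of the robot, y to its left, z up, the work surface at z = 0. Lengths are in m, angles in degrees, forces in N, time in s.
With the tool pointing down it reaches from about 0.4 to 0.825 m from the base axis. Payload 7 kg.
Tool frame: the origin (TCP) lies between the finger pads; the fingertips stand 19 mm ahead of it and the grasp point (between the pads) is the TCP; z points along the fingers, y is the line along which they close (so a half turn about z gives the same grasp; the last joint's range is limited). The gripper opens to 88 mm and grips with 3 to 60 N. Pads are 19 mm wide; open, the fingers measure 130 mm over their backs; the gripper's body (78 mm by 193 mm) begins 47 mm behind the grasp point.
Start: joints at [-49.842, 20.546, 0.682, 0, -70.136, -16.507], TCP at [0.271, -0.618, 0.246] pointing down, gripper open.
Joint ranges: [-176.03, 176.03], [-82.01, 121.73], [-58.28, 71.71], [-173.87, 95.51], [-174.79, -0.11], [-173.66, 173.66]. Speed limits (degrees/s): [136.94, 136.94, 172.46, 180, 180, 180].

### API

Orientations are given as [roll, pitch, yaw] about the fixed x, y, z axes, in that order (R = Rz(yaw) Ry(pitch) Rx(roll)).
In Python, from plant import get_obs, snapshot, close_job, spot_in, spot_point gives the robot as it stands.
- The arm moves only by the tool play_rows, never from a script. Its argument "plan" is a list of rows, each a list of 6 numbers: the shift along the tool's x, y, z in cm, then the turn, a rotation vector about the tool's x, y, z in degrees. A call has 1 to 20 rows; each row shifts and turns the commanded pose from where the row before left it, along the tool's axes as they then stand; what a row does not reach is not made up. A row lasts 1/12 s, in which the tool goes at most 41.7 mm and 7.16 degrees, less where a joint would pass 70% of its speed; a pose out of reach is approached as far as the arm can. A call is refused whole if a number of a shift passes 4.17 or a number of a turn 7.16, either way. A call with a gripper value outside its range is refused whole. "grip" is the finger opening in cm, from 0 to 8.76, set as the call begins (left out, the last holds). The fingers move at their own pace and stop on an object; the grip force is fixed at half the most. Time passes only in rows, so rows that do not move let the fingers close. It gives the time, the measured TCP pose, the force, the opening and the grip force at its end, in the units of the state.
- get_obs(): the state, without advancing time (a new reading comes with each control period).
- snapshot(name): name is "scene" or "side" or "wrist"; returns a dict with "frame" (480x640x3 uint8, red, green, blue), "fx", "fy", "cx", "cy" (pixels), "k1" (the pictures are not rectified: a ray, as slopes to the right and down, at radius r is drawn at 1 + k1 r^2 times it, then the intrinsics apply), "position" and "attitude" of the camera in the world. Camera axes: x right, y down, z forward; pixel columns grow to the right and rows downward; lengths in m; the calibration is good to about 2 mm. A picture is of the moment at which its call begins. There is no depth.
- close_job(): hands the job in; it is judged then, once.
Trained networks look in the newest picture that a camera, given by its name, has taken for a name from the list of things; names that differ only in an ending like _2 or _b are one class to them, and where a whole thing is asked for, a point or a joint stands for the part that bears it (a point fixed in the world has none). Each returns a list of dicts, best first, with "score" (0 to 1); they miss things now and then, are a little off and sometimes report something else, mostly with a low value. They report only what shows in the picture. A call takes as long as a camera call. They do not tell look-alikes from the thing itself.
- spot_in(camera, thing): "position" ([x, y, z] in m, in world coordinates, good to about 4 mm: the middle of the surface that is visible of it).
- spot_point(camera, thing): "position" ([x, y, z] in m, in world coordinates, good to about 4 mm: a listed point, or the origin of a listed thing).
The state is a dict: "clock": time; "joint_pos": joint angles; "qvel": joint speeds; "tau": joint torques, N m; "tool_pos": TCP position; "orientation": TCP orientation; "force": force on the tool from outside, world axes, zero at the start; "moment": the same for the moment, N m; "opening": finger opening in m; "gripper_force": force on a finger pad.
Only numpy, scipy, OpenCV 4.12 (cv2) and the standard library are available. Lean on these libraries where they do the work, as an engineer would, in place of code of your own. Each camera call takes 0.05 s, during which the arm holds its last target. There are 200 camera calls.

### The job

The steel top plate of the small two-pillar die set sits tight on its pillars: with the pry bar held over the round-topped fulcrum block, lever up the plate's overhanging front edge far enough for the shim, without jamming it hard against the collars. It stays where you leave it, so take the bar out and lay it flat on the bench, then slip the shim's tongue well in (more than half its length) under the plate from either side, and press the plate down until it rests firmly on the shim, with a steady push of about 25 N, never over 30. Leave the other things on the bench where they are.

Things in the scene. Friction and masses are not known exactly. Their poses are not given: they have to be found in the camera images.
- die_base: Fixed grey die set base: block x -45 to +60 mm, y +-115 mm, flat top at z 80 mm; flange at its foot 14 mm high, 300 mm wide. Origin 0 to 4 mm above the bench (it is packed up by that); x points from its front (robot side) to the back, y left, z up. Two steel pillars (radius 8 mm) at x +20, y +-35 mm, up to z 132 mm, with collars of radius 12 mm at z 109.5 to 119.5 mm.
- shim_place (a point): Point on the base's top (z 80 mm), x -23, y 0 mm in die_base's frame, in front of the pillars, under the plate; the shim goes in along die_base's y through here. The plate covers only y +-50 mm: from there to y +-115 mm on each side the base's top is a bare ledge on which the shim slides in.
- top_plate: Steel top plate, 1.4 kg (varies by a fifth), x -70 to +40, y +-50, z 0 to 16 mm in its frame; origin on its underside, axes as die_base, at z 80 mm in die_base's frame when down. Slides straight up 0 to 13 mm, then hits the collars. About 20 N of friction, more than its weight, so it stays where left: lifting takes 30 to 40 N, pushing down 3 to 9 N.
- plate_edge (a point): Middle of the plate's lower front edge (x -70, y 0, z 0 mm in its frame). The plate hangs 25 mm over the base's front face here: the bar's tip goes in under it. Keep the bar's force on the plate under 60 N. The plate's top behind this edge is free for 70 mm to press on; push it home there with a steady 20 to 30 N, never more.
- fulcrum: Fixed steel fulcrum block, 36 mm deep, 50 mm wide, 100 to 115 mm in front of die_base's origin, square to it. Top: half round of 12 mm radius along its y axis, its axis at z 58, crest at z 70 mm. Origin below the crest, at the height of die_base's origin, axes as die_base. The bar crosses it along x; lying level on it, the top of the blade is 2 mm below the lowered plate.
- pry_bar: Straight steel pry bar, 205 mm, 0.3 kg, lying on its handle. Origin on the bar's axis in the handle, 160 mm behind the tip: the place to grip (8 mm above the bench when lying). x points along the bar to the tip, z up. Handle x -45 to +40 mm, 20 mm wide, 16 mm thick; blade x +40 to +160 mm, 14 mm wide, 8 mm thick, centred on the same axis. Centre of mass about x +31 mm.
- bar_tip (a point): Middle of the end of the pry bar's blade, on the bar's axis.
- shim: Steel shim, 0.15 kg: flat tongue 70 mm long (x -35 to +35 mm), 20 mm wide, 8 mm thick, with an upright square grip post (16 x 16 mm, at x -25 mm, from z 8 to 50 mm) on its rear end. Origin at the middle of the tongue's underside; x points to the tongue's free tip.
- shim_tip (a point): Free end of the shim's tongue, half way up its thickness.
- parts_cup: Bystander: small cream cup, 36 mm across, 26 mm high, in front of the die set. Origin under its centre.
- brass_weight: Bystander: brass weight, 32 mm across, 30 mm high, in front of the die set. Origin under its centre.
- tweezers: Bystander: steel tweezers, 125 mm long, flat on the bench. Origin under the middle.
- screwdriver: Bystander: screwdriver, 150 mm long, lying on the bench.
- parts_tray: Bystander: cream parts tray, 80 x 60 x 20 mm. Origin under its centre.
- oil_jar: Bystander: amber glass jar, 40 mm across, 50 mm high. Origin under its centre.
- loupe: Bystander: black eye loupe, 36 mm across, 30 mm high. Origin under its centre.
- pocket_watch: Bystander: steel pocket watch, 48 mm across, 12 mm thick. Origin under its centre.
Things that resemble listed ones, but are neither listed nor needed, are in the scene too. Of the things that look like the pry_bar, the largest one is meant.

How it is judged:
By the outcome, as a careful person would: the job done as asked, in the order asked, and still so for the second after the job is handed in, with the robot touching nothing.
It also fails if it takes over 72 s, if anything falls off the work surface, if the arm or the gripper's body presses on something with over 40 N, if the wrist force passes 120 N, or if a joint passes its speed limit or range.

## Working session

There is one attempt and no reset: what is moved stays moved. The work goes in short steps, Python scripts to look and compute and a tool call to move; the robot and the scene stay as the last step left them, time stands still between calls to the robot, and variables do not carry over. Pictures are saved under pics/ and viewed, at most 10 in all, crops included, and the job is handed in when it is done.

Besides the shell and the picture viewer there is one more tool, called as a command line: name --pt "numbers of a row" for each row, then --argument value for the rest. play_rows: Moves the arm, as the interface text tells. Its arguments: {"type":"object","properties":{"plan":{"type":"array","items":{"type":"array","items":{"type":"number"}}},"grip":{"type":"number"}},"required":["plan"]}

```bash
ls; mkdir -p pics
cat > h.py <<'E'
import numpy as np, cv2
from scipy.spatial.transform import Rotation as R
from plant import *
def save(cam,name):
    s=snapshot(cam); cv2.imwrite(f'pics/{name}.png',s['frame'][:,:,::-1]); return s
E
python3 - <<'E'
from h import *
for c in ('scene','side'):
    s=save(c,c+'0'); print(c,s['position'],s['attitude'],s['fx'],s['k1'])
    for t in ['die_base','shim_place','top_plate','plate_edge','fulcrum','pry_bar','bar_tip','shim','shim_tip','parts_cup','brass_weight']:
        print(t,[(np.round(d['position'],3).tolist(),round(d['score'],2)) for d in spot_point(c,t)[:3]])
o=get_obs(); print(o)
E
```

```text
pics
scene [ 1.36474452 -0.10814828  0.68302701] [-124.3480487    -0.23679827   83.27985221] 510.7153564635249 -0.1074663054137978
die_base [([0.661, 0.027, 0.005], 0.59)]
shim_place [([0.639, 0.03, 0.086], 0.88)]
top_plate [([0.661, 0.027, 0.083], 0.84), ([0.401, -0.474, 0.001], 0.34)]
plate_edge [([0.593, 0.042, 0.084], 0.6)]
fulcrum [([0.639, 0.031, 0.083], 0.66), ([0.592, 0.042, 0.083], 0.56)]
pry_bar [([0.418, -0.132, 0.003], 0.61), ([0.42, -0.333, 0.008], 0.59), ([0.21, -0.271, 0.006], 0.52)]
bar_tip [([0.174, -0.384, 0.007], 0.71), ([0.383, -0.24, 0.002], 0.62), ([0.581, -0.31, 0.008], 0.61)]
shim [([0.448, 0.333, 0.002], 0.71), ([0.398, -0.472, -0.002], 0.46), ([0.662, 0.028, 0.006], 0.28)]
shim_tip [([0.483, 0.333, 0.008], 0.73)]
parts_cup [([0.523, 0.19, 0.0], 0.6)]
brass_weight [([0.53, -0.183, 0.003], 0.52)]
side [-0.1276961  -0.9471275   0.76393947] [-121.46309358   -0.90709392  -31.48616736] 569.1735668399325 -0.14754554206622267
die_base [([0.666, 0.028, 0.003], 0.89), ([0.349, 0.187, -0.002], 0.75)]
shim_place [([0.641, 0.033, 0.083], 0.81), ([0.402, -0.047, -0.001], 
[... 541 characters left out ...]
 -0.187, 0.004], 0.77)]
{'clock': 1.2, 'joint_pos': array([-4.98432480e+01,  2.05483215e+01,  6.82585526e-01, -1.62770895e-03,
       -7.01361786e+01, -1.65067106e+01]), 'qvel': array([ 0.00160918,  0.04780194,  0.08452814,  0.00196106, -0.01514906,
        0.05201174]), 'tau': array([-6.70120007e-04, -5.82398236e+01,  2.93300897e+01,  7.00233042e+00,
        1.23935231e-02, -1.32760294e-05]), 'tool_pos': array([ 0.27075769, -0.61829381,  0.24553874]), 'orientation': array([ 1.79997729e+02,  9.23771584e-04, -1.56350512e+02]), 'force': array([-0.63840011, -0.45975092,  0.42369572]), 'moment': array([-0.02325461, -0.00584528, -0.04025645]), 'gripper_force': 0.0, 'opening': 0.08749290732560297}
```

View pics/side0.png

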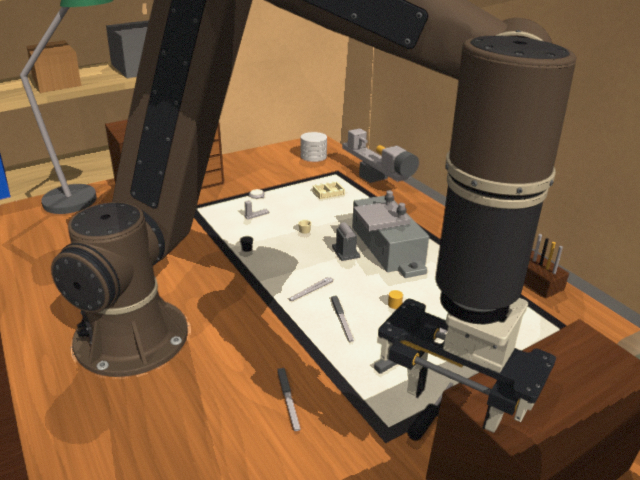

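View pics/scene0.png

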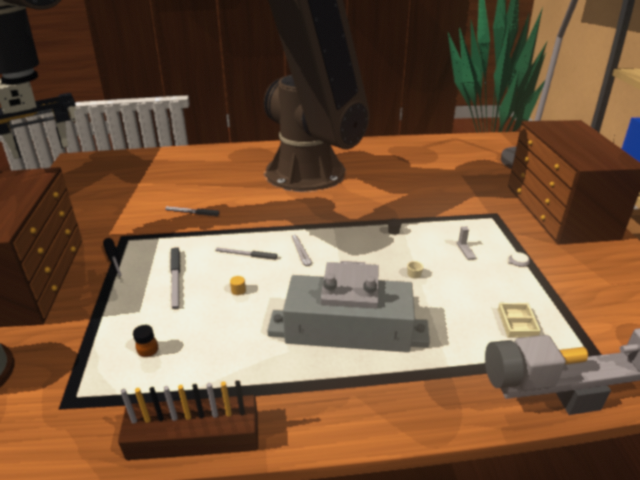

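The side view shows the die set at (390,235) with the fulcrum at (347,240) and bar look-alikes at (342,318) and (290,400). In the scene view the largest bar is at (175,250–305), which matches the origin-to-tip distance of about 160 mm that was reported. I'll move over it.

```bash
cat >> h.py <<'E'
def T(pos,rpy): return np.array(pos,float),R.from_euler('xyz',rpy,degrees=True)
def rows(n,pos,rpy,cur=None):
    """constant row which, played n times, brings cur (measured pose) to target"""
    if cur is None: o=get_obs(); cur=(o['tool_pos'],o['orientation'])
    p0,r0=T(*cur); p1,r1=T(pos,rpy); rel=r0.inv()*r1; w=rel.as_rotvec()/n; q=R.from_rotvec(w)
    S=np.zeros((3,3)); A=R.identity()
    for k in range(n): S+=A.as_matrix(); A=A*q
    d=np.linalg.solve(S,r0.inv().apply(p1-p0))
    print(n,'x',np.round(np.r_[d*100,np.degrees(w)],3).tolist(),'mm/row',round(np.linalg.norm(d)*1000,1))
def st():
    o=get_obs(); print(round(o['clock'],2),'pos',np.round(o['tool_pos'],4),'rpy',np.round(o['orientation'],2),'F',np.round(o['force'],1),'M',np.round(o['moment'],2),'open',round(o['opening'],4),'gf',round(o['gripper_force'],1))
DY=-10.5; D0=np.array([.6635,.0275,.002])
def die(x,y,z): c,s=np.cos(np.radians(DY)),np.sin(np.radians(DY)); return D0+[c*x-s*y,s*x+c*y,z]
E
python3 -c "
from h import *
rows(12,[.395,-.335,.17],[180,0,-171.4])"
```

```text
12 x [-1.677, 1.968, 0.63, 0.0, 0.0, 1.254] mm/row 26.6
```

play_rows --pt "-1.677 1.968 0.63 0 0 1.254" --pt "-1.677 1.968 0.63 0 0 1.254" --pt "-1.677 1.968 0.63 0 0 1.254" --pt "-1.677 1.968 0.63 0 0 1.254" --pt "-1.677 1.968 0.63 0 0 1.254" --pt "-1.677 1.968 0.63 0 0 1.254" --pt "-1.677 1.968 0.63 0 0 1.254" --pt "-1.677 1.968 0.63 0 0 1.254" --pt "-1.677 1.968 0.63 0 0 1.254" --pt "-1.677 1.968 0.63 0 0 1.254" --pt "-1.677 1.968 0.63 0 0 1.254" --pt "-1.677 1.968 0.63 0 0 1.254" --pt "0 0 0 0 0 0" --pt "0 0 0 0 0 0" --grip 5

```text
clock: 2.37
tool_pos: [0.3956, -0.334, 0.17]
orientation: [180.0, -0.0, -171.2]
force: [-0.4, 0.4, 0.8]
opening: 0.0504
gripper_force: 0.0
```

Run:
```python
from h import *
st()
s=save('wrist','w1'); print(s['position'],s['attitude'])
for t in ['pry_bar','bar_tip']:
    print(t,[(np.round(d['position'],4).tolist(),round(d['score'],2)) for d in spot_point('wrist',t)[:3]])
```

```text
2.37 pos [ 0.3956 -0.334   0.17  ] rpy [ 1.8000e+02 -1.0000e-02 -1.7124e+02] F [-0.4  0.4  0.8] M [-0.02  0.02 -0.01] open 0.0504 gf 0.0
[ 0.32990848 -0.34485574  0.30892128] [ 1.65508991e+02 -3.99048017e-02  9.87138729e+01]
pry_bar [([0.4211, -0.3309, 0.0066], 0.96)]
bar_tip [([0.3796, -0.24, 0.0037], 0.78)]
```

View pics/w1.png

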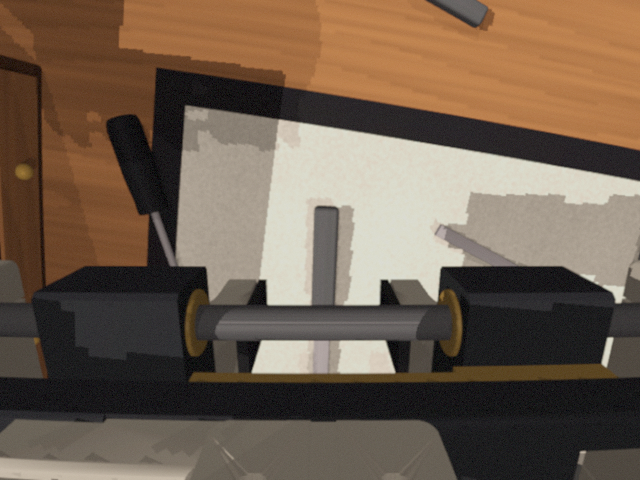

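The wrist view shows the handle upright at column 325, centred between the fingers (250–400), with its rear end at row 207. I'll descend and grip.

```bash
python3 -c "
from h import *
rows(10,[.4208,-.331,.0213],[180,0,-171.4])"
```

```text
10 x [-0.262, 0.006, 1.49, -0.002, 0.002, 0.0] mm/row 15.1
```

play_rows --pt "-0.262 0 1.49 0 0 0" --pt "-0.262 0 1.49 0 0 0" --pt "-0.262 0 1.49 0 0 0" --pt "-0.262 0 1.49 0 0 0" --pt "-0.262 0 1.49 0 0 0" --pt "-0.262 0 1.49 0 0 0" --pt "-0.262 0 1.49 0 0 0" --pt "-0.262 0 1.49 0 0 0" --pt "-0.262 0 1.49 0 0 0" --pt "-0.262 0 1.49 0 0 0" --pt "0 0 0 0 0 0"

```text
clock: 3.43
tool_pos: [0.4208, -0.3321, 0.02]
orientation: [-180.0, -0.1, -171.4]
force: [-0.0, 0.3, 0.2]
opening: 0.0499
gripper_force: 0.0
```

play_rows --pt "0 0 0 0 0 0" --pt "0 0 0 0 0 0" --pt "0 0 0 0 0 0" --pt "0 0 0 0 0 0" --pt "0 0 0 0 0 0" --pt "0 0 0 0 0 0" --grip 0.5

```text
clock: 3.93
tool_pos: [0.4207, -0.3311, 0.0212]
orientation: [180.0, -0.0, -171.4]
force: [-1.8, 0.3, 0.2]
opening: 0.0199
gripper_force: 30.0
```

```bash
cat >> h.py <<'E'
def proj(s,P):
    r=R.from_euler('xyz',s['attitude'],degrees=True); q=r.inv().apply(np.atleast_2d(P)-s['position']); q=q[:,:2]/q[:,2:]
    q=q*(1+s['k1']*(q**2).sum(1,keepdims=True)); return q*[s['fx'],s['fy']]+[s['cx'],s['cy']]
def model(): 
    L=[]
    def box(x0,x1,y0,y1,z0,z1):
        for z in (z0,z1):
            c=[(x0,y0,z),(x1,y0,z),(x1,y1,z),(x0,y1,z)]
            L.extend([(c[i],c[(i+1)%4]) for i in range(4)])
        for x in (x0,x1):
            for y in (y0,y1): L.append(((x,y,z0),(x,y,z1)))
    box(-.045,.06,-.115,.115,.014,.08); box(-.07,.04,-.05,.05,.08,.096); return L
E
python3 - <<'E'
from h import *
import h
h.DY=-11.5; ims=[]
for c,(x0,y0,w,hh) in {'side':(320,175,130,120),'scene':(265,250,180,110)}.items():
    s=snapshot(c); f=s['frame'][y0:y0+hh,x0:x0+w,::-1]; k=390/w if c=='side' else 400/w
    a=cv2.resize(f,None,fx=k,fy=k,interpolation=cv2.INTER_CUBIC); b=a.copy()
    for p,q in model():
        uv=(proj(s,[h.die(*p),h.die(*q)])-[x0,y0]+.5)*k
        cv2.line(b,*[tuple(int(v) for v in u) for u in uv],(0,0,255),1,cv2.LINE_AA)
    ims.append(cv2.copyMakeBorder(np.hstack([a,b])[:290],0,5,0,800-2*a.shape[1],cv2.BORDER_CONSTANT))
cv2.imwrite('pics/ov.png',np.vstack(ims)); print(ims[0].shape,ims[1].shape)
E
```

```text
(295, 800, 3) (249, 800, 3)
```

View pics/ov.png

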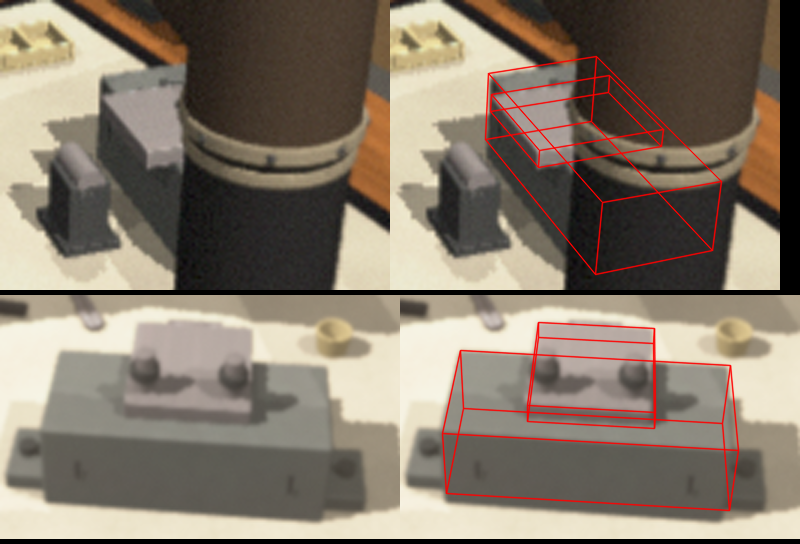

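Side crop: the fulcrum's top is at (75,150) and the plate's front edge at (148,165). Scene crop: the base's rear edge runs (43,431)–(328,449). The overlay is within a few mm but slightly off to the right. I'll refine it with an edge fit on the unobstructed first pictures.

```bash
cat > fit.py <<'E'
from h import *
import h
from scipy.optimize import least_squares
t,b,z0=.08,.096,.014
E1=[((.06,-.115,t),(.06,.115,t)),((-.045,-.115,t),(.06,-.115,t)),((-.045,.115,t),(.06,.115,t))]
P=[((-.07,-.05,b),(-.07,.05,b)),((-.07,-.05,b),(.04,-.05,b)),((-.07,.05,b),(.04,.05,b))]
V={'scene':E1+P+[((.04,-.05,b),(.04,.05,b)),((.06,-.115,z0),(.06,-.115,t)),((.06,.115,z0),(.06,.115,t))],
   'side':E1+P+[((-.045,-.115,t),(-.045,.115,t)),((-.045,-.115,z0),(-.045,-.115,t)),((-.07,-.05,t),(-.07,.05,t))]}
D=[]
for c in V:
    s=snapshot(c); g=cv2.GaussianBlur(cv2.imread(f'pics/{c}0.png'),(3,3),0)
    e=cv2.Canny(g,30,80); d=cv2.distanceTransform(255-e,cv2.DIST_L2,5); D.append((s,V[c],d))
def res(p,full=False):
    h.D0=np.array(p[:3]); h.DY=p[3]; o=[]
    for s,L,d in D:
        X=np.vstack([h.die(*(np.array(a)+(np.array(q)-a)*f)) for a,q in L for f in np.linspace(.03,.97,30)])
        u=proj(s,X).astype(np.float32); v=cv2.remap(d,u[:,0],u[:,1],cv2.INTER_LINEAR).ravel()
        if full: print(np.round(v.reshape(len(L),-1).mean(1),1))
        o.append(np.minimum(v,8))
    return np.concatenate(o)
best=min((least_squares(res,[.6635+dx,.0275+dy,.002,y],loss='soft_l1',f_scale=1.,diff_step=1e-3,x_scale=[.01,.01,.01,3]) for y in (-13,-11,-9) for dx in(-.003,.003) for dy in (-.004,.002)),key=lambda r:r.cost)
print(best.x,best.cost); res(best.x,True)
for c in ('scene','side'): pass
E
python3 fit.py
```

```text
[ 6.61690641e-01  2.50556363e-02  1.57087368e-03 -1.21856712e+01] 364.96600699424744
[0.3 0.5 1.1 1.1 0.5 0.6 0.3 1.1 7.4]
[0.6 0.8 0.5 0.2 0.9 0.5 1.7 0.3 2.7]
```

```bash
sed -i 's/^DY=.*/DY=-12.2; D0=np.array([.6617,.0251,.0016])/' h.py
cat >> h.py <<'E'
G=.0133  # bar axis beyond TCP
def bar(x,z,a,y=0):
    """TCP pose for bar tip at die (x,y,z), tip up by a deg"""
    r=R.from_euler('z',DY+180,degrees=True)*R.from_euler('x',180,degrees=True)*R.from_euler('y',a*SG,degrees=True)
    o=die(x,y,z)-r.apply([-.160,0,G]); return o,r.as_euler('xyz',degrees=True)
SG=1
E
python3 -c "
from h import *
import h
for h.SG in (1,-1):
    p,e=bar(-.085,.1,-3); print(p,e, R.from_euler('xyz',e,degrees=True).apply([-1,0,0]))
"
```

```text
[0.42176708 0.07697533 0.10650802] [180.    3.  167.8] [ 0.97607638 -0.21103518  0.05233596]
[0.42312778 0.07668114 0.12325553] [180.   -3.  167.8] [ 0.97607638 -0.21103518 -0.05233596]
```

play_rows --pt "0 0 -2 0 0 0" --pt "0 0 -3 0 0 0" --pt "0 0 -3 0 0 0" --pt "0 0 -3 0 0 0"

```text
clock: 4.47
tool_pos: [0.4203, -0.3306, 0.1315]
orientation: [179.9, -0.1, -171.4]
force: [1.6, 0.3, -2.7]
opening: 0.0198
gripper_force: 30.0
```

```bash
sed -i 's/^SG=1/SG=-1/' h.py; python3 -c "
from h import *
rows(16,*bar(-.087,.103,-3))"
```

```text
16 x [0.045, 2.562, 0.039, -0.031, 0.18, 1.3] mm/row 25.6
```

play_rows --pt "0.045 2.562 0.039 -0.031 0.18 1.3" --pt "0.045 2.562 0.039 -0.031 0.18 1.3" --pt "0.045 2.562 0.039 -0.031 0.18 1.3" --pt "0.045 2.562 0.039 -0.031 0.18 1.3" --pt "0.045 2.562 0.039 -0.031 0.18 1.3" --pt "0.045 2.562 0.039 -0.031 0.18 1.3" --pt "0.045 2.562 0.039 -0.031 0.18 1.3" --pt "0.045 2.562 0.039 -0.031 0.18 1.3" --pt "0.045 2.562 0.039 -0.031 0.18 1.3" --pt "0.045 2.562 0.039 -0.031 0.18 1.3" --pt "0.045 2.562 0.039 -0.031 0.18 1.3" --pt "0.045 2.562 0.039 -0.031 0.18 1.3" --pt "0.045 2.562 0.039 -0.031 0.18 1.3" --pt "0.045 2.562 0.039 -0.031 0.18 1.3" --pt "0.045 2.562 0.039 -0.031 0.18 1.3" --pt "0.045 2.562 0.039 -0.031 0.18 1.3" --pt "0 0 0 0 0 0" --pt "0 0 0 0 0 0"

```text
clock: 5.97
tool_pos: [0.4216, 0.0778, 0.125]
orientation: [-180.0, -2.9, 167.9]
force: [-0.5, -0.3, -3.5]
opening: 0.0195
gripper_force: 30.0
```

Run:
```python
from h import *
st(); rows(4,*bar(-.087,.080,-3))
o=get_obs(); r=R.from_euler('xyz',o['orientation'],degrees=True)
ob=o['tool_pos']+r.apply([0,0,G]); tip=ob+r.apply([-.16,0,0]); re=ob+r.apply([.045,0,0]); print('tip',tip)
ims=[]
for c in ('side','scene'):
    s=snapshot(c); u=proj(s,[tip,re,die(-.111,0,.07)]); print(u)
    c0=(u[0]-[66,66]).astype(int); f=s['frame'][c0[1]:c0[1]+133,c0[0]:c0[0]+133,::-1]
    a=cv2.resize(f,(400,400),interpolation=cv2.INTER_CUBIC); v=((u-c0+.5)*400/133).astype(int)
    cv2.line(a,tuple(map(int,v[0])),tuple(map(int,v[1])),(0,0,255),1); cv2.circle(a,tuple(map(int,v[2])),3,(0,255,0),1); ims.append(a)
    for t in ('bar_tip','plate_edge','fulcrum'): print(t,[(np.round(d['position'],4).tolist(),round(d['score'],2)) for d in spot_point(c,t)[:3]])
cv2.imwrite('pics/b1.png',np.hstack(ims))
```

```text
5.97 pos [0.4216 0.0778 0.125 ] rpy [-179.96   -2.94  167.91] F [-0.5 -0.3 -3.5] M [-0.09 -0.09 -0.03] open 0.0195 gf 30.0
4 x [-0.02, -0.02, 0.544, -0.012, 0.014, 0.029] mm/row 5.4
tip [0.57722662 0.04449594 0.10351607]
[[354.50042526 214.21509764]
 [272.6194404  223.15378269]
 [344.86383768 227.3440308 ]]
bar_tip [([0.5781, 0.0494, 0.1019], 0.93), ([0.1765, -0.3807, 0.006], 0.72), ([0.3818, -0.2394, 0.0057], 0.67)]
plate_edge [([0.5896, 0.0474, 0.0798], 0.78)]
fulcrum [([0.5535, 0.0476, 0.0015], 0.88)]
[[353.16092364 255.33268904]
 [357.48794065 198.49174865]
 [352.60646758 261.09187907]]
bar_tip [([0.5763, 0.0426, 0.1014], 0.79), ([0.3785, -0.2392, 0.0051], 0.65), ([0.1757, -0.3832, 0.006], 0.55)]
plate_edge [([0.5924, 0.0406, 0.0818], 0.61), ([0.3989, -0.4732, -0.0012], 0.49)]
fulcrum []
```

View pics/b1.png

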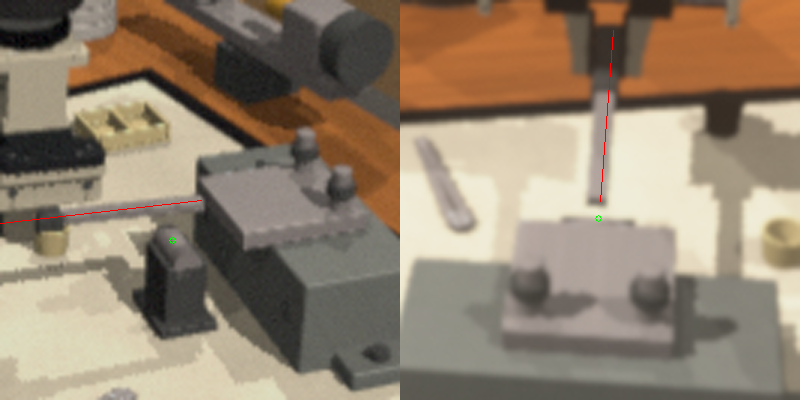

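The picture shows the bar's tip at (203,204) left and (598,203) right, as predicted, level over the fulcrum crest (173,240) and in line with the plate's edge. I'll lower and slide in.

```bash
python3 -c "
from h import *
rows(8,*bar(-.087,.0742,-3))
rows(7,*bar(-.052,.0742-.0018,-3),cur=bar(-.087,.0742,-3))"
```

```text
8 x [-0.009, 0.01, 0.35, -0.003, 0.012, -0.007] mm/row 3.5
7 x [-0.501, 0.0, -0.0, 0.0, 0.0, 0.0] mm/row 5.0
```

play_rows --pt "-0.009 0.01 0.35 0 0.012 -0.007" --pt "-0.009 0.01 0.35 0 0.012 -0.007" --pt "-0.009 0.01 0.35 0 0.012 -0.007" --pt "-0.009 0.01 0.35 0 0.012 -0.007" --pt "-0.009 0.01 0.35 0 0.012 -0.007" --pt "-0.009 0.01 0.35 0 0.012 -0.007" --pt "-0.009 0.01 0.35 0 0.012 -0.007" --pt "-0.009 0.01 0.35 0 0.012 -0.007" --pt "0 0 0 0 0 0" --pt "0 0 0 0 0 0"

```text
clock: 7.2
tool_pos: [0.4213, 0.0777, 0.0973]
orientation: [-180.0, -3.0, 167.9]
force: [-0.6, -0.5, -3.1]
opening: 0.0197
gripper_force: 30.0
```

play_rows --pt "-0.5 0 0 0 0 0" --pt "-0.5 0 0 0 0 0" --pt "-0.5 0 0 0 0 0" --pt "-0.5 0 0 0 0 0"

```text
clock: 7.53
tool_pos: [0.4416, 0.0734, 0.0965]
orientation: [-180.0, -3.0, 167.9]
force: [-0.6, 0.2, -2.0]
opening: 0.0197
gripper_force: 30.0
```

play_rows --pt "-0.5 0 0 0 0 0" --pt "-0.5 0 0 0 0 0" --pt "-0.5 0 0 0 0 0" --pt "0 0 0 0 0 0" --pt "0 0 0 0 0 0"

```text
clock: 7.95
tool_pos: [0.456, 0.0702, 0.0956]
orientation: [-180.0, -3.0, 167.8]
force: [1.8, 0.5, -2.5]
opening: 0.0197
gripper_force: 30.0
```

Run:
```python
from h import *
st()
ims=[]
for c in ('side','scene'):
    s=snapshot(c); u=proj(s,[die(-.07,0,.08)]); c0=(u[0]-[50,50]).astype(int)
    ims.append(cv2.resize(s['frame'][c0[1]:c0[1]+100,c0[0]:c0[0]+100,::-1],(400,400),interpolation=cv2.INTER_CUBIC))
cv2.imwrite('pics/b2.png',np.hstack(ims))
```

```text
7.95 pos [0.456  0.0702 0.0956] rpy [-179.98   -2.97  167.83] F [ 1.8  0.5 -2.5] M [-0.11 -0.52 -0.01] open 0.0197 gf 30.0
```

View pics/b2.png

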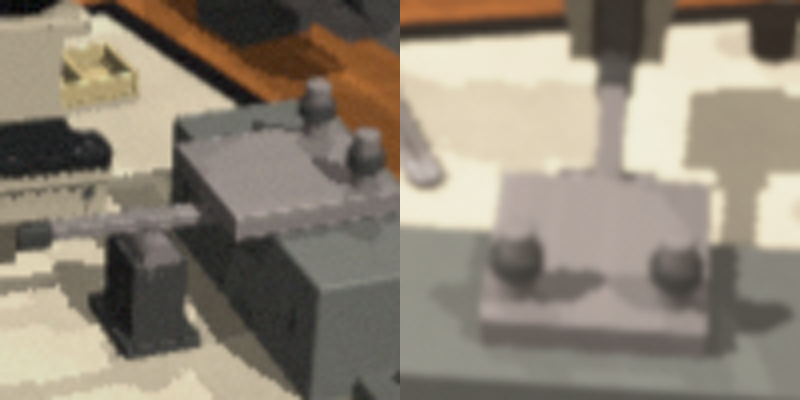

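The pictures show the tip at (200,215) left and (615,175) right, passing under the plate's front edge with the blade just above the fulcrum crest. I'll work out the levering steps.

```bash
cat >> h.py <<'E'
def lev(a,xt=-.052,xc=-.111):
    t=np.radians(a); s=(xt-xc+.016*np.sin(t))/np.cos(t); z=.058+.016*np.cos(t)+s*np.sin(t)
    return bar(xt,z,a)
E
python3 -c "
from h import *
rows(6,*lev(2))
rows(8,*lev(6),cur=lev(2))
rows(8,*lev(10),cur=lev(6))
rows(4,*lev(12),cur=lev(10))"
```

```text
6 x [0.019, -0.01, 0.171, -0.003, -0.831, 0.009] mm/row 1.7
8 x [0.008, 0.0, 0.087, -0.0, -0.5, -0.0] mm/row 0.9
8 x [0.004, 0.0, 0.086, 0.0, -0.5, 0.0] mm/row 0.9
4 x [0.001, -0.0, 0.084, -0.0, -0.5, -0.0] mm/row 0.8
```

play_rows --pt "0.019 -0.01 0.171 0 -0.831 0.009" --pt "0.019 -0.01 0.171 0 -0.831 0.009" --pt "0.019 -0.01 0.171 0 -0.831 0.009" --pt "0.019 -0.01 0.171 0 -0.831 0.009" --pt "0.019 -0.01 0.171 0 -0.831 0.009" --pt "0.019 -0.01 0.171 0 -0.831 0.009" --pt "0 0 0 0 0 0"

```text
clock: 8.63
tool_pos: [0.4541, 0.0703, 0.0856]
orientation: [180.0, 2.1, 167.9]
force: [0.8, 0.4, 2.0]
opening: 0.0195
gripper_force: 30.0
```

play_rows --pt "0.008 0 0.087 0 -0.5 0" --pt "0.008 0 0.087 0 -0.5 0" --pt "0.008 0 0.087 0 -0.5 0" --pt "0.008 0 0.087 0 -0.5 0" --pt "0 0 0 0 0 0"

```text
clock: 9.05
tool_pos: [0.4539, 0.0703, 0.0827]
orientation: [180.0, 4.1, 167.8]
force: [-4.7, 3.3, 15.1]
opening: 0.0197
gripper_force: 30.0
```

play_rows --pt "0.008 0 0.087 0 -0.5 0" --pt "0.008 0 0.087 0 -0.5 0" --pt "0.008 0 0.087 0 -0.5 0" --pt "0.008 0 0.087 0 -0.5 0" --pt "0 0 0 0 0 0"

```text
clock: 9.47
tool_pos: [0.4537, 0.0702, 0.0791]
orientation: [-180.0, 6.1, 167.8]
force: [-7.3, 4.2, 16.1]
opening: 0.0197
gripper_force: 30.0
```

play_rows --pt "0.004 0 0.086 0 -0.5 0" --pt "0.004 0 0.086 0 -0.5 0" --pt "0.004 0 0.086 0 -0.5 0" --pt "0.004 0 0.086 0 -0.5 0" --pt "0.004 0 0.086 0 -0.5 0" --pt "0.004 0 0.086 0 -0.5 0" --pt "0 0 0 0 0 0"

```text
clock: 10.05
tool_pos: [0.4535, 0.07, 0.0736]
orientation: [-180.0, 9.0, 167.8]
force: [-13.5, 6.4, 15.0]
opening: 0.0193
gripper_force: 30.0
```

```bash
cat > lift.py <<'E'
from h import *
import h
from scipy.optimize import minimize_scalar
# plate lift from edges in the side and scene pictures (top and lower plate edges)
b,t=.096,.08
st()
for c,L in {'side':[((-.07,-.05,b),(-.07,.05,b)),((-.07,-.05,b),(.0,-.05,b)),((-.07,-.05,t),(0,-.05,t))],'scene':[((.04,-.05,b),(.04,.05,b)),((.04,-.05,t),(.04,.05,t))]}.items():
    s=snapshot(c); g=cv2.GaussianBlur(s['frame'],(3,3),0)
    d=cv2.distanceTransform(255-cv2.Canny(g,30,80),cv2.DIST_L2,5)
    def cost(z):
        X=np.vstack([h.die(*(np.array(a)+(np.array(q)-a)*f+[0,0,z])) for a,q in L for f in np.linspace(.05,.95,30)])
        u=proj(s,X).astype(np.float32); return np.minimum(cv2.remap(d,u[:,0],u[:,1],cv2.INTER_LINEAR),4).mean()
    zs=np.arange(-.003,.0165,.0005); C=[cost(z) for z in zs]; i=int(np.argmin(C)); print(c,zs[i],[round(float(x),2) for x in C[::2]])
    print([(np.round(q['position'],4).tolist(),round(q['score'],2)) for q in spot_point(c,'plate_edge')[:2]])
E
python3 lift.py
```

```text
10.05 pos [0.4535 0.07   0.0736] rpy [-179.97    9.02  167.85] F [-13.5   6.4  15. ] M [2.11 4.22 0.4 ] open 0.0193 gf 30.0
side 0.004 [1.52, 1.42, 1.24, 1.0, 0.77, 0.6, 0.47, 0.41, 0.43, 0.52, 0.63, 0.78, 0.98, 1.23, 1.5, 1.76, 2.0, 2.17, 2.27, 2.26]
[([0.589, 0.0422, 0.0875], 0.61)]
scene 0.0045 [3.07, 2.72, 2.31, 1.9, 1.49, 1.09, 0.75, 0.57, 0.54, 0.7, 1.02, 1.44, 1.85, 2.27, 2.66, 2.96, 3.03, 2.88, 2.6, 2.27]
[([0.5898, 0.0412, 0.0894], 0.98), ([0.3984, -0.471, -0.0028], 0.46)]
```

play_rows --pt "0.03 0 0.086 0 -0.5 0" --pt "0.03 0 0.086 0 -0.5 0" --pt "0.03 0 0.086 0 -0.5 0" --pt "0.03 0 0.086 0 -0.5 0" --pt "0.03 0 0.086 0 -0.5 0" --pt "0.03 0 0.086 0 -0.5 0" --pt "0 0 0 0 0 0"

```text
clock: 10.83
tool_pos: [0.4535, 0.0704, 0.0686]
orientation: [180.0, 12.1, 167.9]
force: [-7.9, 2.9, 15.1]
opening: 0.02
gripper_force: 30.0
```

```bash
python3 lift.py
python3 - <<'E'
from h import *
o=get_obs(); r=R.from_euler('xyz',o['orientation'],degrees=True)
ob=o['tool_pos']+r.apply([0,0,G]); tip=ob+r.apply([-.16,0,0]); re=ob+r.apply([.045,0,0])
s=snapshot('side'); u=proj(s,[tip,re]); c0=(proj(s,[die(-.12,0,.07)])[0]-[75,50]).astype(int)
a=cv2.resize(s['frame'][c0[1]:c0[1]+100,c0[0]:c0[0]+150,::-1],(750,500),interpolation=cv2.INTER_CUBIC); v=((u-c0+.5)*5).astype(int)
cv2.line(a,tuple(map(int,v[0])),tuple(map(int,v[1])),(0,0,255),1); cv2.imwrite('pics/b3.png',a)
E
```

```text
10.83 pos [0.4535 0.0704 0.0686] rpy [179.99  12.09 167.85] F [-7.9  2.9 15.1] M [1.18 2.91 0.28] open 0.02 gf 30.0
side 0.007500000000000001 [1.69, 1.67, 1.63, 1.56, 1.41, 1.18, 0.94, 0.73, 0.57, 0.43, 0.36, 0.36, 0.46, 0.64, 0.9, 1.17, 1.43, 1.69, 1.95, 2.15]
[([0.593, 0.0433, 0.0863], 0.69)]
scene 0.007500000000000001 [3.25, 3.17, 2.95, 2.61, 2.2, 1.8, 1.39, 1.09, 0.94, 0.9, 0.88, 0.91, 1.12, 1.51, 1.93, 2.36, 2.75, 3.02, 3.08, 2.96]
[([0.5947, 0.0431, 0.0914], 0.98)]
```

View pics/b3.png

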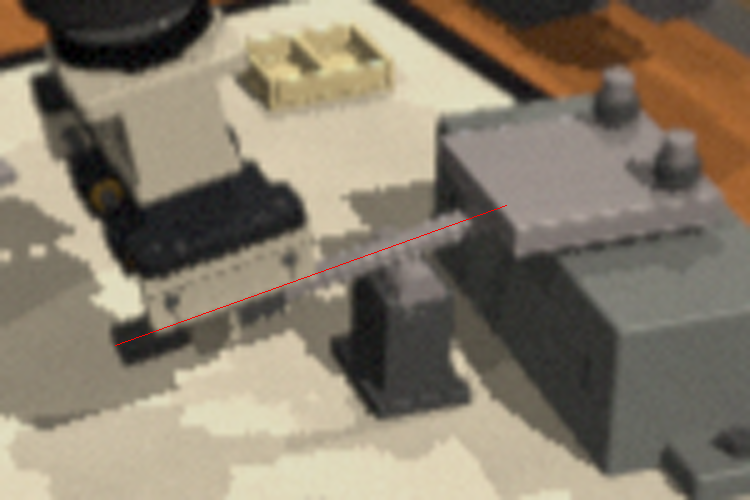

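The picture shows the bar tilted from the handle (150,335) over the fulcrum (410,270) to the raised plate edge, with no visible slip in the grip. The lift is about 7.5 mm, so I'll take it to about 10.5.

play_rows --pt "0.02 0 0.085 0 -0.5 0" --pt "0.02 0 0.085 0 -0.5 0" --pt "0.02 0 0.085 0 -0.5 0" --pt "0.02 0 0.085 0 -0.5 0" --pt "0.02 0 0.085 0 -0.5 0" --pt "0 0 0 0 0 0"

```text
clock: 11.58
tool_pos: [0.4598, 0.0705, 0.0725]
orientation: [-179.8, 13.2, 167.7]
force: [-12.4, 1.4, -1.6]
opening: 0.0196
gripper_force: 30.0
```

```bash
python3 lift.py
```

```text
11.58 pos [0.4598 0.0705 0.0725] rpy [-179.77   13.19  167.72] F [-12.4   1.4  -1.6] M [ 0.92  5.58 -0.24] open 0.0196 gf 30.0
side 0.008 [1.69, 1.68, 1.66, 1.6, 1.46, 1.24, 0.99, 0.78, 0.62, 0.49, 0.4, 0.39, 0.44, 0.56, 0.77, 1.05, 1.33, 1.6, 1.87, 2.09]
[([0.5891, 0.0419, 0.086], 0.56)]
scene 0.007500000000000001 [3.28, 3.2, 3.01, 2.7, 2.31, 1.91, 1.5, 1.16, 0.98, 0.93, 0.91, 0.93, 1.09, 1.44, 1.86, 2.28, 2.68, 2.96, 3.07, 2.99]
[([0.596, 0.0426, 0.0927], 0.81)]
```

```bash
python3 -c "
from h import *
o=get_obs();print(np.round(o['joint_pos'],2)); st()"
```

```text
[  38.      6.11  -58.27   31.34  -20.   -169.35]
11.78 pos [0.4599 0.0704 0.0725] rpy [-179.79   13.19  167.7 ] F [-14.1   2.1  -0.9] M [ 1.21  6.13 -0.16] open 0.0199 gf 30.0
```

Joint 3 ran into its range (inner reach) because the tool leans back. I'll untilt the tool about the grip, with the bar resting on the fulcrum and pivoting in the pads, and then push straight down.

```bash
cat >> h.py <<'E'
def gp(g,tilt,yaw=167.8):
    r=R.from_euler('xyz',[180,tilt,yaw],degrees=True); return np.array(g)-r.apply([0,0,G]),[180,tilt,yaw]
def gcur(pos,rpy): return np.array(pos)+R.from_euler('xyz',rpy,degrees=True).apply([0,0,G])
E
python3 -c "
from h import *
g=gcur([.4535,.0704,.0686],[180,12.09,167.85]); print(g,gcur(get_obs()['tool_pos'],get_obs()['orientation']))
rows(8,*gp(g+[-.001,0,.001],6))
rows(8,*gp(g+[-.001,0,.001],1),cur=gp(g+[-.001,0,.001],6))"
```

```text
[0.45622326 0.0698137  0.055595  ] [0.46283549 0.0696719  0.05954259]
8 x [0.078, -0.019, 0.02, -0.028, 0.898, -0.014] mm/row 0.8
8 x [-0.015, -0.0, 0.0, 0.0, 0.625, 0.0] mm/row 0.1
```

play_rows --pt "0.078 -0.019 0.02 -0.028 0.898 -0.014" --pt "0.078 -0.019 0.02 -0.028 0.898 -0.014" --pt "0.078 -0.019 0.02 -0.028 0.898 -0.014" --pt "0 0 0 0 0 0"

```text
clock: 12.12
tool_pos: [0.4595, 0.0716, 0.0726]
orientation: [180.0, 10.6, 167.8]
force: [-1.5, 0.0, 3.4]
opening: 0.0197
gripper_force: 30.0
```

```bash
python3 -c "
from h import *
o=get_obs();print(np.round(o['joint_pos'],2)); st()"
```

```text
[  38.64    7.16  -53.25   20.33  -24.18 -159.04]
12.12 pos [0.4595 0.0716 0.0726] rpy [179.97  10.59 167.78] F [-1.5  0.   3.4] M [-0.03  0.37 -0.22] open 0.0197 gf 30.0
```

```bash
python3 -c "
from h import *
g=np.array([.4562,.0698,.0556])
rows(12,*gp(g+[-.001,0,.001],1))"
```

```text
12 x [0.036, -0.022, 0.018, 0.002, 0.8, -0.002] mm/row 0.5
```

play_rows --pt "0.036 -0.022 0.018 0.002 0.8 0" --pt "0.036 -0.022 0.018 0.002 0.8 0" --pt "0.036 -0.022 0.018 0.002 0.8 0" --pt "0.036 -0.022 0.018 0.002 0.8 0" --pt "0.036 -0.022 0.018 0.002 0.8 0" --pt "0.036 -0.022 0.018 0.002 0.8 0" --pt "0.036 -0.022 0.018 0.002 0.8 0" --pt "0.036 -0.022 0.018 0.002 0.8 0" --pt "0.036 -0.022 0.018 0.002 0.8 0" --pt "0.036 -0.022 0.018 0.002 0.8 0" --pt "0.036 -0.022 0.018 0.002 0.8 0" --pt "0.036 -0.022 0.018 0.002 0.8 0" --pt "0 0 0 0 0 0"

```text
clock: 13.2
tool_pos: [0.4592, 0.0711, 0.0717]
orientation: [179.8, 1.4, 167.9]
force: [8.2, -0.5, 7.3]
opening: 0.0199
gripper_force: 30.0
```

```bash
python3 lift.py
python3 - <<'E'
from h import *
o=get_obs(); print(np.round(o['joint_pos'],1)); r=R.from_euler('xyz',o['orientation'],degrees=True)
ob=o['tool_pos']+r.apply([0,0,G]); tip=ob+r.apply([-.16,0,0])
s=snapshot('side'); u=proj(s,[tip,ob]); c0=(proj(s,[die(-.12,0,.07)])[0]-[75,50]).astype(int)
a=cv2.resize(s['frame'][c0[1]:c0[1]+100,c0[0]:c0[0]+150,::-1],(750,500),interpolation=cv2.INTER_CUBIC); v=((u-c0+.5)*5).astype(int)
cv2.circle(a,tuple(map(int,v[1])),3,(0,0,255),-1); cv2.imwrite('pics/b4.png',a)
E
```

```text
13.2 pos [0.4592 0.0711 0.0717] rpy [179.8    1.43 167.9 ] F [ 8.2 -0.5  7.3] M [-0.38 -3.5  -0.04] open 0.0199 gf 30.0
side 0.007500000000000001 [1.56, 1.62, 1.63, 1.58, 1.45, 1.22, 0.96, 0.75, 0.59, 0.46, 0.4, 0.41, 0.47, 0.6, 0.81, 1.08, 1.35, 1.62, 1.89, 2.12]
[([0.4002, -0.044, 0.0001], 0.64), ([0.5886, 0.0429, 0.0916], 0.58)]
scene 0.007500000000000001 [3.28, 3.2, 3.01, 2.71, 2.32, 1.92, 1.51, 1.17, 0.98, 0.94, 0.92, 0.93, 1.08, 1.44, 1.85, 2.27, 2.67, 2.96, 3.07, 3.0]
[]
[  34.    11.3  -39.8    1.5  -37.6 -137.2]
```

View pics/b4.png

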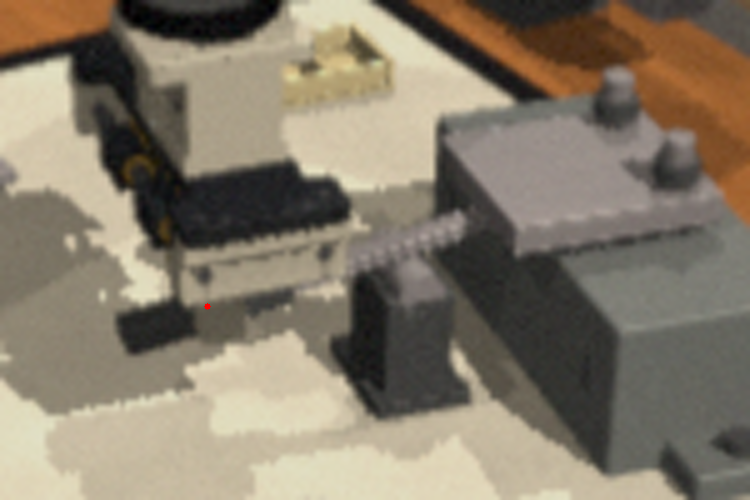

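The picture shows the tool upright again, the bar still tilted from the handle (155,325) over the fulcrum, and the plate still raised about 7.5 mm. I'll push down.

play_rows --pt "-0.01 0 0.1 0 -0.3 0" --pt "-0.01 0 0.1 0 -0.3 0" --pt "-0.01 0 0.1 0 -0.3 0" --pt "-0.01 0 0.1 0 -0.3 0" --pt "-0.01 0 0.1 0 -0.3 0" --pt "0 0 0 0 0 0"

```text
clock: 13.95
tool_pos: [0.4595, 0.0712, 0.0679]
orientation: [179.8, 3.0, 168.0]
force: [1.8, -0.8, 24.7]
opening: 0.0201
gripper_force: 30.0
```

```bash
python3 lift.py
```

```text
13.95 pos [0.4595 0.0712 0.0679] rpy [179.77   3.03 167.96] F [ 1.8 -0.8 24.7] M [-0.61 -1.63 -0.08] open 0.0201 gf 30.0
side 0.009000000000000001 [1.7, 1.72, 1.73, 1.71, 1.64, 1.5, 1.28, 1.04, 0.84, 0.68, 0.54, 0.41, 0.36, 0.39, 0.53, 0.77, 1.06, 1.35, 1.61, 1.87]
[([0.5889, 0.0438, 0.0872], 0.89)]
scene 0.0085 [3.32, 3.28, 3.15, 2.94, 2.63, 2.23, 1.82, 1.42, 1.16, 1.07, 1.04, 1.04, 1.04, 1.2, 1.55, 1.96, 2.38, 2.76, 3.0, 3.1]
[([0.5924, 0.0428, 0.0923], 0.96)]
```

play_rows --pt "0.05 0 0 0 0 0" --pt "0.05 0 0 0 0 0" --pt "0.05 0 0 0 0 0" --pt "0 0 0 0 0 0" --pt "0 0 0 0 0 0"

```text
clock: 14.57
tool_pos: [0.4594, 0.0716, 0.0682]
orientation: [179.7, 3.1, 168.0]
force: [9.5, -6.5, 20.0]
opening: 0.0195
gripper_force: 30.0
```

```bash
python3 lift.py
```

```text
14.57 pos [0.4594 0.0716 0.0682] rpy [179.73   3.12 167.97] F [ 9.5 -6.5 20. ] M [-2.45 -4.06 -0.29] open 0.0195 gf 30.0
side 0.009000000000000001 [1.58, 1.63, 1.67, 1.68, 1.63, 1.49, 1.28, 1.04, 0.84, 0.68, 0.53, 0.41, 0.35, 0.39, 0.53, 0.77, 1.06, 1.35, 1.61, 1.87]
[([0.5892, 0.0401, 0.0877], 0.56)]
scene 0.007 [3.32, 3.28, 3.15, 2.94, 2.62, 2.22, 1.81, 1.41, 1.15, 1.06, 1.04, 1.05, 1.06, 1.21, 1.54, 1.96, 2.38, 2.76, 2.99, 3.09]
[([0.5911, 0.0386, 0.0921], 0.96)]
```

play_rows --pt "-0.03 0 0.05 0 -0.4 0" --pt "-0.03 0 0.05 0 -0.4 0" --pt "-0.03 0 0.05 0 -0.4 0" --pt "0 0 0.05 0 -0.4 0" --pt "0 0 0.05 0 -0.4 0" --pt "0 0 0 0 0 0"

```text
clock: 15.27
tool_pos: [0.4595, 0.0715, 0.0656]
orientation: [179.7, 5.1, 168.0]
force: [7.5, -4.4, 23.4]
opening: 0.0197
gripper_force: 30.0
```

```bash
python3 lift.py
```

```text
15.27 pos [0.4595 0.0715 0.0656] rpy [179.73   5.06 167.96] F [ 7.5 -4.4 23.4] M [-1.91 -3.14 -0.26] open 0.0197 gf 30.0
side 0.010000000000000002 [1.74, 1.73, 1.73, 1.73, 1.69, 1.63, 1.5, 1.3, 1.08, 0.87, 0.71, 0.56, 0.43, 0.36, 0.39, 0.5, 0.71, 0.99, 1.27, 1.54]
[([0.5895, 0.0394, 0.0934], 0.75), ([0.5538, 0.047, 0.0009], 0.66)]
scene 0.012 [1.88, 1.63, 1.56, 1.57, 1.57, 1.58, 1.57, 1.52, 1.44, 1.35, 1.31, 1.28, 1.19, 0.97, 0.68, 0.56, 0.6, 0.77, 1.1, 1.47]
[([0.5949, 0.0411, 0.0928], 0.83), ([0.3516, 0.185, 0.0005], 0.4)]
```

```bash
python3 -c "
from h import *
o=get_obs(); g=gcur(o['tool_pos'],o['orientation']); a=gp(g+[-.002,0,.016],-4); rows(10,*a)
b=gp(g+[-.042,.009,.018],-4); rows(8,*b,cur=a); c=gp(g+[-.046,.009,.075],-4); rows(4,*c,cur=b)"
```

```text
10 x [-0.004, -0.003, -0.16, 0.027, 0.903, 0.017] mm/row 1.6
8 x [0.513, 0.004, 0.011, 0.0, 0.0, 0.0] mm/row 5.1
4 x [0.197, -0.021, -1.415, 0.0, 0.0, 0.0] mm/row 14.3
```

play_rows --pt "-0.004 -0.003 -0.16 0.027 0.903 0.017" --pt "-0.004 -0.003 -0.16 0.027 0.903 0.017" --pt "-0.004 -0.003 -0.16 0.027 0.903 0.017" --pt "-0.004 -0.003 -0.16 0.027 0.903 0.017" --pt "-0.004 -0.003 -0.16 0.027 0.903 0.017" --pt "-0.004 -0.003 -0.16 0.027 0.903 0.017" --pt "-0.004 -0.003 -0.16 0.027 0.903 0.017" --pt "-0.004 -0.003 -0.16 0.027 0.903 0.017" --pt "-0.004 -0.003 -0.16 0.027 0.903 0.017" --pt "-0.004 -0.003 -0.16 0.027 0.903 0.017" --pt "0 0 0 0 0 0"

```text
clock: 16.38
tool_pos: [0.4555, 0.0692, 0.0784]
orientation: [-179.7, -4.5, 167.6]
force: [2.4, 0.1, 0.5]
opening: 0.0199
gripper_force: 30.0
```

```bash
python3 lift.py
```

```text
16.38 pos [0.4555 0.0692 0.0784] rpy [-179.69   -4.53  167.63] F [2.4 0.1 0.5] M [ 0.28 -1.13  0.06] open 0.0199 gf 30.0
side 0.010499999999999999 [1.61, 1.64, 1.67, 1.7, 1.69, 1.64, 1.53, 1.34, 1.11, 0.91, 0.75, 0.59, 0.45, 0.38, 0.4, 0.5, 0.69, 0.96, 1.24, 1.52]
[([0.5896, 0.0439, 0.0923], 0.74)]
scene 0.012 [1.89, 1.65, 1.57, 1.58, 1.59, 1.59, 1.59, 1.54, 1.44, 1.34, 1.29, 1.26, 1.18, 0.96, 0.68, 0.56, 0.6, 0.77, 1.11, 1.48]
[([0.5925, 0.0415, 0.0942], 0.75), ([0.5197, 0.1886, -0.0012], 0.42)]
```

play_rows --pt "0.1 0 -0.1 0 0 0" --pt "0.2 0 -0.1 0 0 0" --pt "0.45 0 -0.1 0 0 0" --pt "0.6 0 0 0 0 0" --pt "0.6 0 0 0 0 0" --pt "0.6 0 0 0 0 0" --pt "0.6 0 0 0 0 0" --pt "0.6 0 0 0 0 0" --pt "0.2 0 -0.5 0 0 0" --pt "0.05 0 -1.3 0 0 0" --pt "0 0 -2 0 0 0" --pt "0 0 -2 0 0 0" --pt "0 0 -1 0 0 0"

```text
clock: 17.67
tool_pos: [0.4224, 0.0774, 0.1546]
orientation: [-179.8, -4.4, 167.7]
force: [0.9, -0.3, -3.4]
opening: 0.0196
gripper_force: 30.0
```

Run:
```python
from h import *
st(); o=get_obs(); print(np.round(o['joint_pos'],1)); gg=gcur(o['tool_pos'],o['orientation']); print('grip',gg)
for c in ('side','scene'):
    snapshot(c)
    for t in ('bar_tip','pry_bar'): print(t,[(np.round(d['position'],4).tolist(),round(d['score'],2)) for d in spot_point(c,t)[:3]])
```

```text
17.67 pos [0.4224 0.0774 0.1546] rpy [-179.8    -4.37  167.71] F [ 0.9 -0.3 -3.4] M [-0.06 -0.42  0.02] open 0.0196 gf 30.0
[  34.1    4.6  -32.    -3.6  -56.7 -134.3]
grip [0.42138568 0.0775726  0.14137942]
bar_tip [([0.578, 0.0483, 0.1536], 0.93), ([0.1747, -0.3816, 0.0044], 0.79), ([0.3844, -0.2373, 0.011], 0.63)]
pry_bar [([0.2077, -0.277, 0.0098], 0.75), ([0.4249, 0.076, 0.1432], 0.7), ([0.4154, -0.1305, 0.0061], 0.63)]
bar_tip [([0.5783, 0.0454, 0.1553], 0.77), ([0.1764, -0.3835, 0.0064], 0.68), ([0.3805, -0.2378, 0.005], 0.64)]
pry_bar [([0.4212, 0.074, 0.1398], 0.97), ([0.4159, -0.131, 0.0053], 0.8), ([0.2105, -0.2709, 0.0051], 0.69)]
```

```bash
python3 -c "
from h import *
a=gp([.4208,-.331,.11],-9.2,-171.4); rows(16,*a)
b=gp([.4208,-.331,.0095],-9.2,-171.4); rows(8,*b,cur=a)"
```

```text
16 x [-0.148, -2.555, 0.174, 0.136, 0.281, -1.302] mm/row 25.7
8 x [-0.201, -0.0, 1.24, 0.0, 0.0, 0.0] mm/row 12.6
```

play_rows --pt "-0.148 -2.555 0.174 0.136 0.281 -1.302" --pt "-0.148 -2.555 0.174 0.136 0.281 -1.302" --pt "-0.148 -2.555 0.174 0.136 0.281 -1.302" --pt "-0.148 -2.555 0.174 0.136 0.281 -1.302" --pt "-0.148 -2.555 0.174 0.136 0.281 -1.302" --pt "-0.148 -2.555 0.174 0.136 0.281 -1.302" --pt "-0.148 -2.555 0.174 0.136 0.281 -1.302" --pt "-0.148 -2.555 0.174 0.136 0.281 -1.302" --pt "-0.148 -2.555 0.174 0.136 0.281 -1.302" --pt "-0.148 -2.555 0.174 0.136 0.281 -1.302" --pt "-0.148 -2.555 0.174 0.136 0.281 -1.302" --pt "-0.148 -2.555 0.174 0.136 0.281 -1.302" --pt "-0.148 -2.555 0.174 0.136 0.281 -1.302" --pt "-0.148 -2.555 0.174 0.136 0.281 -1.302" --pt "-0.148 -2.555 0.174 0.136 0.281 -1.302" --pt "-0.148 -2.555 0.174 0.136 0.281 -1.302" --pt "0 0 0 0 0 0" --pt "0 0 0 0 0 0"

```text
clock: 19.47
tool_pos: [0.4229, -0.331, 0.1219]
orientation: [179.9, -9.3, -171.5]
force: [0.6, 0.6, -2.3]
opening: 0.0194
gripper_force: 30.0
```

Run:
```python
from h import *
st(); o=get_obs(); print('grip',gcur(o['tool_pos'],o['orientation']))
rows(8,*gp([.4208,-.331,.0095],-9.2,-171.4))
snapshot('scene'); print([(np.round(d['position'],4).tolist(),round(d['score'],2)) for d in spot_point('scene','bar_tip')[:3]])
```

```text
19.47 pos [ 0.4229 -0.331   0.1219] rpy [ 179.9    -9.27 -171.5 ] F [ 0.6  0.6 -2.3] M [ 0.19 -0.54  0.02] open 0.0194 gf 30.0
grip [ 0.42080004 -0.33127153  0.10876089]
8 x [-0.2, 0.002, 1.225, 0.015, -0.009, -0.012] mm/row 12.4
[([0.378, -0.2405, 0.0047], 0.74), ([0.5799, -0.3074, 0.1121], 0.56)]
```

Bar level (tip z 0.112 against grip 0.109). I'll lower it and release.

play_rows --pt "-0.2 0 1.225 0 0 0" --pt "-0.2 0 1.225 0 0 0" --pt "-0.2 0 1.225 0 0 0" --pt "-0.2 0 1.225 0 0 0" --pt "-0.2 0 1.225 0 0 0" --pt "-0.2 0 1.225 0 0 0" --pt "-0.2 0 1.225 0 0 0" --pt "-0.1 0 0.6 0 0 0" --pt "-0.1 0 0.6 0 0 0" --pt "0 0 0 0 0 0" --pt "0 0 0 0 0 0"

```text
clock: 20.48
tool_pos: [0.4243, -0.33, 0.0248]
orientation: [180.0, -9.1, -171.3]
force: [-0.8, 0.2, -2.4]
opening: 0.0198
gripper_force: 30.0
```

play_rows --pt "0 0 0 0 0 0" --pt "0 0 0 0 0 0" --pt "0 0 0 0 0 0" --pt "0 0 -0.5 0 0 0" --pt "0 0 -2 0 0 0" --pt "0 0 -3 0 0 0" --pt "0 0 -3 0 0 0" --pt "0 0 -3 0 0 0" --grip 6

```text
clock: 21.15
tool_pos: [0.4421, -0.3275, 0.1402]
orientation: [180.0, -9.1, -171.4]
force: [1.2, -1.4, -0.9]
opening: 0.0593
gripper_force: 0.0
```

Run:
```python
from h import *
st()
for c in ('scene','side'):
    s=save(c,c+'1')
    for t in ('pry_bar','bar_tip','shim','shim_tip','plate_edge'): print(t,[(np.round(d['position'],4).tolist(),round(d['score'],2)) for d in spot_point(c,t)[:3]])
rows(20,[.425,.26,.17],[180,0,180])
rows(20,[.425,.26,.17],[180,0,90])
```

```text
21.15 pos [ 0.4421 -0.3275  0.1402] rpy [ 179.99   -9.1  -171.38] F [ 1.2 -1.4 -0.9] M [-0.01 -0.63  0.04] open 0.0593 gf 0.0
pry_bar [([0.4227, -0.3318, 0.0084], 0.74), ([0.4174, -0.1369, 0.0013], 0.62), ([0.2085, -0.273, 0.0095], 0.5)]
bar_tip [([0.3813, -0.2416, 0.0036], 0.81), ([0.1756, -0.3828, 0.0088], 0.77), ([0.5806, -0.3044, 0.0083], 0.62)]
shim [([0.442, 0.3325, 0.0027], 0.58), ([0.6837, -0.3477, 0.0028], 0.22)]
shim_tip [([0.4843, 0.3313, 0.0047], 0.58), ([0.5006, 0.4434, 0.0023], 0.41)]
plate_edge [([0.5944, 0.0408, 0.0944], 0.97), ([0.3996, -0.4723, -0.0008], 0.34)]
pry_bar [([0.4237, -0.3299, 0.0081], 0.81), ([0.2086, -0.2747, 0.0078], 0.72), ([0.6401, 0.0348, 0.0824], 0.72)]
bar_tip [([0.583, -0.3021, 0.0082], 0.95), ([0.1757, -0.3813, 0.0062], 0.83), ([0.3832, -0.2401, 0.0066], 0.72)]
shim [([0.4465, 0.337, -0.0004], 0.52), ([0.5795, -0.3, 0.0087], 0.46)]
shim_tip [([0.4838, 0.338, 0.0026], 0.73)]
plate_edge [([0.5904, 0.0446, 0.0898], 0.62), ([0.6861, -0.3503, -0.0017], 0.5)]
20 x [-0.134, 2.937, -0.179, -0.032, -0.458, 0.43] mm/row 29.5
20 x [2.15, 2.55, -0.042, -0.393, -0.342, 4.919] mm/row 33.4
```

```bash
python3 -c "
from h import *
a=([.43,0,.20],[180,0,-88]);rows(14,*a); b=([.425,.334,.15],[180,0,1]); rows(16,*b,cur=a)"
```

```text
14 x [-1.778, 1.819, -0.563, 0.48, -0.533, -5.942] mm/row 26.1
16 x [-1.695, -1.573, 0.312, 0.0, 0.0, -5.562] mm/row 23.3
```

play_rows --pt "-1.778 1.819 -0.563 0.48 -0.533 -5.942" --pt "-1.778 1.819 -0.563 0.48 -0.533 -5.942" --pt "-1.778 1.819 -0.563 0.48 -0.533 -5.942" --pt "-1.778 1.819 -0.563 0.48 -0.533 -5.942" --pt "-1.778 1.819 -0.563 0.48 -0.533 -5.942" --pt "-1.778 1.819 -0.563 0.48 -0.533 -5.942" --pt "-1.778 1.819 -0.563 0.48 -0.533 -5.942" --pt "-1.778 1.819 -0.563 0.48 -0.533 -5.942" --pt "-1.778 1.819 -0.563 0.48 -0.533 -5.942" --pt "-1.778 1.819 -0.563 0.48 -0.533 -5.942" --pt "-1.778 1.819 -0.563 0.48 -0.533 -5.942" --pt "-1.778 1.819 -0.563 0.48 -0.533 -5.942" --pt "-1.778 1.819 -0.563 0.48 -0.533 -5.942" --pt "-1.778 1.819 -0.563 0.48 -0.533 -5.942"

```text
clock: 22.92
tool_pos: [0.4297, 0.001, 0.2004]
orientation: [-179.9, -0.0, -87.7]
force: [1.2, 1.1, 0.8]
opening: 0.0602
gripper_force: 0.0
```

```bash
python3 -c "
from h import *
st(); b=([.425,.334,.15],[180,0,1]); rows(17,*b)"
```

```text
22.92 pos [0.4297 0.001  0.2004] rpy [-1.7993e+02 -1.0000e-02 -8.7690e+01] F [1.2 1.1 0.8] M [0.11 0.04 0.01] open 0.0602 gf 0.0
17 x [-1.58, -1.485, 0.297, -0.003, -0.004, -5.217] mm/row 21.9
```

play_rows --pt "-1.58 -1.485 0.297 0 0 -5.217" --pt "-1.58 -1.485 0.297 0 0 -5.217" --pt "-1.58 -1.485 0.297 0 0 -5.217" --pt "-1.58 -1.485 0.297 0 0 -5.217" --pt "-1.58 -1.485 0.297 0 0 -5.217" --pt "-1.58 -1.485 0.297 0 0 -5.217" --pt "-1.58 -1.485 0.297 0 0 -5.217" --pt "-1.58 -1.485 0.297 0 0 -5.217" --pt "-1.58 -1.485 0.297 0 0 -5.217" --pt "-1.58 -1.485 0.297 0 0 -5.217" --pt "-1.58 -1.485 0.297 0 0 -5.217" --pt "-1.58 -1.485 0.297 0 0 -5.217" --pt "-1.58 -1.485 0.297 0 0 -5.217" --pt "-1.58 -1.485 0.297 0 0 -5.217" --pt "-1.58 -1.485 0.297 0 0 -5.217" --pt "-1.58 -1.485 0.297 0 0 -5.217" --pt "-1.58 -1.485 0.297 0 0 -5.217" --pt "0 0 0 0 0 0" --pt "0 0 0 0 0 0"

```text
clock: 24.5
tool_pos: [0.4267, 0.3335, 0.1494]
orientation: [179.9, -0.0, 0.8]
force: [-0.4, -0.4, 0.6]
opening: 0.06
gripper_force: 0.0
```

Run:
```python
from h import *
st(); s=save('wrist','w2')
for t in ('shim','shim_tip'): print(t,[(np.round(d['position'],4).tolist(),round(d['score'],2)) for d in spot_point('wrist',t)[:2]])
```

```text
24.5 pos [0.4267 0.3335 0.1494] rpy [ 1.7993e+02 -5.0000e-02  7.8000e-01] F [-0.4 -0.4  0.6] M [-0.15  0.13 -0.01] open 0.06 gf 0.0
shim [([0.4506, 0.3363, -0.001], 0.93)]
shim_tip [([0.484, 0.3424, 0.0019], 0.67)]
```

View pics/w2.png

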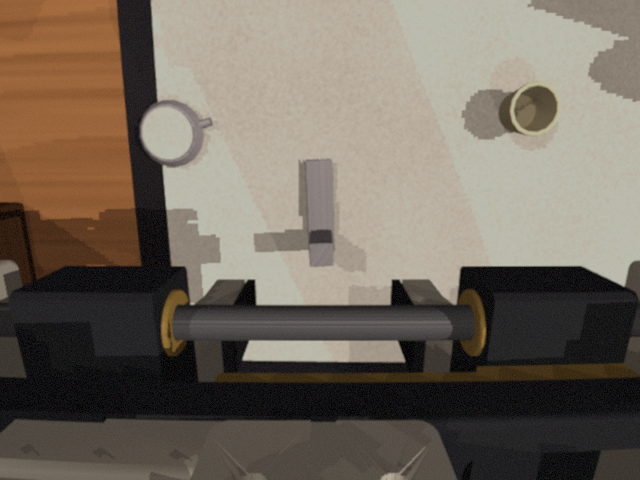

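The wrist view shows the shim's tongue running from its tip (319,160) to the post (321,243–266 top), the watch at (170,133) and the cup at (532,108). I'll turn those pixels into positions.

Run:
```python
from h import *
from scipy.optimize import fsolve
s=snapshot('wrist')
def px(u,z): 
    r=fsolve(lambda q: proj(s,[[q[0],q[1],z]])[0]-u,[.45,.33]); return np.round(r,4)
t=px((319,159),.008); p=px((321,255),.05); print(t,p,np.linalg.norm(t-p),np.degrees(np.arctan2(*(t-p)[::-1])))
g=(t+p-np.array([.060*np.cos(np.radians(2)),.06*np.sin(np.radians(2))]))/2; print(g)
rows(8,[g[0],g[1],.046],[180,0,2.2])
```

```text
[0.4856 0.3356] [0.4253 0.3334] 0.06034011932371361 2.0894665148462193
[0.42546828 0.33345302]
8 x [-0.029, -0.014, 1.298, 0.004, -0.009, -0.199] mm/row 13.0
```

play_rows --pt "-0.029 -0.014 1.298 0 0 -0.199" --pt "-0.029 -0.014 1.298 0 0 -0.199" --pt "-0.029 -0.014 1.298 0 0 -0.199" --pt "-0.029 -0.014 1.298 0 0 -0.199" --pt "-0.029 -0.014 1.298 0 0 -0.199" --pt "-0.029 -0.014 1.298 0 0 -0.199" --pt "-0.029 -0.014 1.298 0 0 -0.199" --pt "-0.029 -0.014 1.298 0 0 -0.199" --pt "0 0 0 0 0 0" --pt "0 0 0 0 0 0"

```text
clock: 25.53
tool_pos: [0.4254, 0.3332, 0.0457]
orientation: [179.9, -0.0, 2.2]
force: [0.1, 0.4, 0.0]
opening: 0.0602
gripper_force: 0.0
```

play_rows --pt "0 0 0 0 0 0" --pt "0 0 0 0 0 0" --pt "0 0 0 0 0 0" --pt "0 0 0 0 0 0" --pt "0 0 0 0 0 0" --pt "0 0 0 0 0 0" --pt "0 0 0 0 0 0" --grip 0.5

```text
clock: 26.12
tool_pos: [0.4252, 0.3341, 0.0462]
orientation: [180.0, -0.1, 2.3]
force: [0.1, 0.1, 0.7]
opening: 0.0194
gripper_force: 0.0
```

```bash
cat >> h.py <<'E'
def shim(y,z,x=-.023,gx=-.025,gz=.0458):
    """TCP pose for shim origin at die (x,y,z), tip toward -y"""
    return die(x,y-gx,z+gz),[180,0,DY-90]
E
python3 -c "
from h import *
st(); o=get_obs(); a=(o['tool_pos']+[0,0,.13],o['orientation']); b=shim(.125,.095); print(b); rows(16,*b,cur=a)"
```

```text
26.12 pos [0.4252 0.3341 0.0462] rpy [ 1.80e+02 -9.00e-02  2.29e+00] F [0.1 0.1 0.7] M [-0.11  0.08 -0.02] open 0.0194 gf 0.0
(array([0.67091815, 0.17657285, 0.1424    ]), [180, 0, -102.2])
16 x [2.04, -0.51, 0.213, -0.005, -0.004, 6.53] mm/row 21.1
```

play_rows --pt "0 0 0 0 0 0" --pt "0 0 0 0 0 0" --pt "0 0 0 0 0 0" --pt "0 0 -1 0 0 0" --pt "0 0 -2 0 0 0" --pt "0 0 -3 0 0 0" --pt "0 0 -3 0 0 0" --pt "0 0 -3 0 0 0" --pt "0 0 -1 0 0 0"

```text
clock: 26.87
tool_pos: [0.4263, 0.3353, 0.1812]
orientation: [-179.8, -0.3, 2.3]
force: [0.1, 0.2, -0.1]
opening: 0.016
gripper_force: 29.9
```

play_rows --pt "2.04 -0.51 0.213 0 0 6.53" --pt "2.04 -0.51 0.213 0 0 6.53" --pt "2.04 -0.51 0.213 0 0 6.53" --pt "2.04 -0.51 0.213 0 0 6.53" --pt "2.04 -0.51 0.213 0 0 6.53" --pt "2.04 -0.51 0.213 0 0 6.53" --pt "2.04 -0.51 0.213 0 0 6.53" --pt "2.04 -0.51 0.213 0 0 6.53" --pt "2.04 -0.51 0.213 0 0 6.53" --pt "2.04 -0.51 0.213 0 0 6.53" --pt "2.04 -0.51 0.213 0 0 6.53" --pt "2.04 -0.51 0.213 0 0 6.53" --pt "2.04 -0.51 0.213 0 0 6.53" --pt "2.04 -0.51 0.213 0 0 6.53" --pt "2.04 -0.51 0.213 0 0 6.53" --pt "2.04 -0.51 0.213 0 0 6.53" --pt "0 0 0 0 0 0" --pt "0 0 0 0 0 0"

```text
clock: 28.37
tool_pos: [0.6706, 0.175, 0.142]
orientation: [-180.0, -0.0, -102.3]
force: [-0.6, 0.6, -0.9]
opening: 0.0151
gripper_force: 29.9
```

Run:
```python
from h import *
st(); rows(8,*shim(.112,.082))
ims=[]
for c in ('scene','side'):
    s=snapshot(c)
    for t in ('shim','shim_tip','shim_place'): print(t,[(np.round(d['position'],4).tolist(),round(d['score'],2)) for d in spot_point(c,t)[:2]])
print(die(-.023,.125,.095),die(-.023,.09,.099),die(-.023,0,.08))
s=snapshot('scene'); c0=(proj(s,[die(-.023,.06,.09)])[0]-[75,60]).astype(int)
cv2.imwrite('pics/s1.png',cv2.resize(s['frame'][c0[1]:c0[1]+120,c0[0]:c0[0]+150,::-1],(750,600),interpolation=cv2.INTER_CUBIC))
```

```text
28.37 pos [0.6706 0.175  0.142 ] rpy [-1.7998e+02 -4.0000e-02 -1.0228e+02] F [-0.6  0.6 -0.9] M [ 0.14  0.03 -0.  ] open 0.0151 gf 29.9
8 x [0.143, -0.0, 0.158, -0.002, -0.005, -0.01] mm/row 2.1
shim [([0.6625, 0.1478, 0.0995], 0.75)]
shim_tip [([0.6567, 0.1122, 0.1003], 0.52), ([0.5941, 0.0398, 0.0937], 0.37)]
shim_place [([0.64, 0.0333, 0.0838], 0.76)]
shim [([0.6617, 0.1556, 0.0968], 0.46)]
shim_tip [([0.6588, 0.1203, 0.097], 0.44)]
shim_place []
[0.66563503 0.15213746 0.0966    ] [0.65823867 0.1179279  0.1006    ] [0.63921943 0.02996047 0.0816    ]
```

View pics/s1.png

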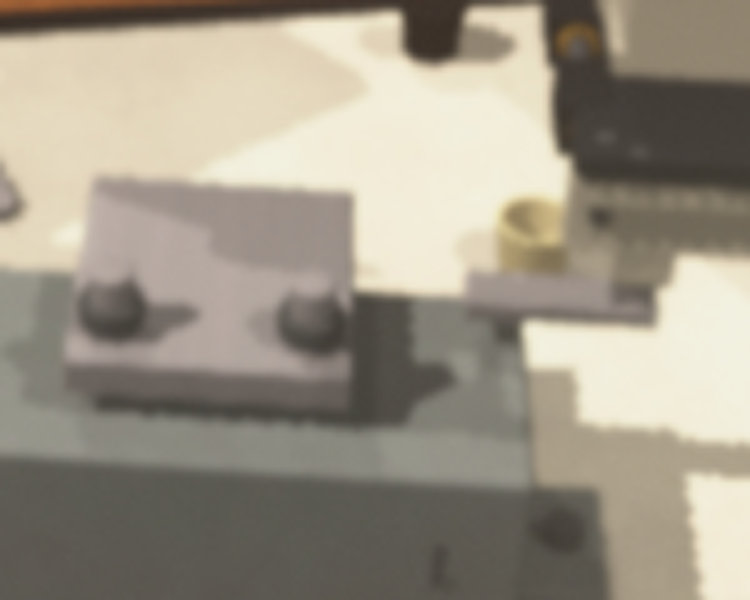

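The picture shows the shim level at (470–655,295) beside the plate, over the ledge and square to it; the plate is raised, with its gap visible at (220,405). I'll lower onto the ledge, then slide in.

play_rows --pt "0.143 0 0.158 0 0 0" --pt "0.143 0 0.158 0 0 0" --pt "0.143 0 0.158 0 0 0" --pt "0.143 0 0.158 0 0 0" --pt "0.143 0 0.158 0 0 0" --pt "0.143 0 0.158 0 0 0" --pt "0.143 0 0.158 0 0 0" --pt "0.143 0 0.158 0 0 0" --pt "0 0 0 0 0 0" --pt "0 0 0 0 0 0"

```text
clock: 29.65
tool_pos: [0.6684, 0.1652, 0.1296]
orientation: [-179.9, -0.0, -102.2]
force: [0.1, -0.7, -1.0]
opening: 0.0157
gripper_force: 29.9
```

play_rows --pt "0 0 0.05 0 0 0" --pt "0 0 0.05 0 0 0" --pt "0 0 0 0 0 0" --pt "0 0 0 0 0 0"

```text
clock: 29.98
tool_pos: [0.6686, 0.1654, 0.1292]
orientation: [-179.9, 0.0, -102.2]
force: [-1.3, 0.6, 2.4]
opening: 0.0159
gripper_force: 29.9
```

play_rows --pt "0.5 0 -0.04 0 0 0" --pt "0.6 0 0 0 0 0" --pt "0.6 0 0 0 0 0" --pt "0.6 0 0 0 0 0" --pt "0.6 0 0 0 0 0" --pt "0.6 0 0 0 0 0" --pt "0.5 0 0 0 0 0" --pt "0 0 0 0 0 0"

```text
clock: 30.65
tool_pos: [0.6597, 0.1248, 0.1292]
orientation: [-179.9, -0.0, -102.2]
force: [0.8, -2.3, 1.9]
opening: 0.0159
gripper_force: 29.9
```

```bash
python3 -c "
from h import *
st(); rows(6,*shim(.0405,.082))"
```

```text
30.65 pos [0.6597 0.1248 0.1292] rpy [-1.7993e+02 -3.0000e-02 -1.0225e+02] F [ 0.8 -2.3  1.9] M [-0.85 -0.15  0.  ] open 0.0159 gf 29.9
6 x [0.526, -0.0, -0.003, -0.012, -0.005, -0.007] mm/row 5.3
```

play_rows --pt "0.526 0 0 0 0 0" --pt "0.526 0 0 0 0 0" --pt "0.526 0 0 0 0 0" --pt "0.526 0 0 0 0 0" --pt "0.526 0 0 0 0 0" --pt "0.526 0 0 0 0 0" --pt "0 0 0 0 0 0" --pt "0 0 0 0 0 0"

```text
clock: 31.32
tool_pos: [0.6531, 0.0943, 0.1292]
orientation: [-179.9, -0.1, -102.2]
force: [-0.0, -2.6, 4.6]
opening: 0.0161
gripper_force: 30.0
```

```bash
python3 lift.py; python3 -c "
from h import *
for c in ('scene','side'):
    s=snapshot(c)
    for t in ('shim','shim_tip'): print(t,[(np.round(d['position'],4).tolist(),round(d['score'],2)) for d in spot_point(c,t)[:2]])
print(die(-.023,.0405,.08))"
```

```text
31.32 pos [0.6531 0.0943 0.1292] rpy [-1.7994e+02 -7.0000e-02 -1.0223e+02] F [-0.  -2.6  4.6] M [-0.82 -0.11  0.01] open 0.0161 gf 30.0
side 0.0115 [1.82, 1.8, 1.8, 1.8, 1.76, 1.69, 1.56, 1.38, 1.18, 1.01, 0.88, 0.76, 0.67, 0.6, 0.56, 0.57, 0.66, 0.83, 1.04, 1.26]
[([0.5, 0.4429, 0.0038], 0.72)]
scene 0.012 [1.77, 1.53, 1.47, 1.46, 1.45, 1.46, 1.47, 1.47, 1.48, 1.46, 1.43, 1.39, 1.28, 1.0, 0.68, 0.56, 0.6, 0.77, 1.09, 1.43]
[([0.5953, 0.041, 0.0917], 0.87), ([0.5325, -0.1827, 0.0037], 0.75)]
shim [([0.6481, 0.0706, 0.0874], 0.57)]
shim_tip []
shim [([0.65, 0.072, 0.0828], 0.64)]
shim_tip []
[0.64777809 0.06954581 0.0816    ]
```

play_rows --pt "0.1 0 0 0 0 0" --pt "0.1 0 0 0 0 0" --pt "0 0 0 0 0 0" --pt "0 0 0 0 0 0"

```text
clock: 32.15
tool_pos: [0.6531, 0.0941, 0.1292]
orientation: [-179.9, 0.0, -102.2]
force: [1.3, 1.5, 5.3]
opening: 0.0154
gripper_force: 30.0
```

play_rows --pt "0 0 0 0 0 0" --pt "0 0 0 0 0 0" --pt "0 0 0 0 0 0" --pt "0 0 -1 0 0 0" --pt "0 0 -2 0 0 0" --pt "0 0 -2 0 0 0" --pt "0 0 -1 0 0 0" --grip 4

```text
clock: 32.73
tool_pos: [0.6536, 0.0935, 0.192]
orientation: [-179.8, 0.0, -102.2]
force: [0.9, -0.1, 1.2]
opening: 0.0397
gripper_force: 0.0
```

```bash
python3 -c "
from h import *
st()
for c in ('scene','side'):
    s=snapshot(c)
    for t in ('shim','shim_tip'): print(t,[(np.round(d['position'],4).tolist(),round(d['score'],2)) for d in spot_point(c,t)[:2]])
a=(die(-.035,.008,.17),[180,0,DY-90]); rows(6,*a); rows(5,die(-.035,.008,.133),a[1],cur=a)"
```

```text
32.73 pos [0.6536 0.0935 0.192 ] rpy [-1.7978e+02  5.0000e-02 -1.0218e+02] F [ 0.9 -0.1  1.2] M [ 0.07 -0.01  0.01] open 0.0397 gf 0.0
shim [([0.6445, 0.0707, 0.0854], 0.68)]
shim_tip []
shim [([0.6468, 0.0721, 0.0827], 0.41)]
shim_tip [([0.5227, 0.193, 0.0061], 0.59)]
6 x [0.943, 0.186, 0.272, 0.003, -0.008, -0.002] mm/row 10.0
5 x [0.0, -0.0, 0.74, 0.0, 0.0, 0.0] mm/row 7.4
```

play_rows --pt "0.943 0.186 0.272 0 0 0" --pt "0.943 0.186 0.272 0 0 0" --pt "0.943 0.186 0.272 0 0 0" --pt "0.943 0.186 0.272 0 0 0" --pt "0.943 0.186 0.272 0 0 0" --pt "0.943 0.186 0.272 0 0 0" --pt "0 0 0.74 0 0 0" --pt "0 0 0.74 0 0 0" --pt "0 0 0.74 0 0 0" --pt "0 0 0.74 0 0 0" --pt "0 0 0.74 0 0 0" --pt "0 0 0 0 0 0" --pt "0 0 0 0 0 0" --grip 0

```text
clock: 34.12
tool_pos: [0.6298, 0.0407, 0.1349]
orientation: [-180.0, -0.0, -102.2]
force: [0.5, 0.4, -0.4]
opening: 0.0003
gripper_force: 0.0
```

play_rows --pt "0 0 0.1 0 0 0" --pt "0 0 0.1 0 0 0" --pt "0 0 0.1 0 0 0" --pt "0 0 0.1 0 0 0" --pt "0 0 0 0 0 0"

```text
clock: 34.53
tool_pos: [0.6299, 0.0405, 0.1317]
orientation: [-179.9, 0.0, -102.2]
force: [0.1, 0.5, -0.6]
opening: 0.0006
gripper_force: 0.0
```

play_rows --pt "0 0 0.05 0 0 0" --pt "0 0 0.05 0 0 0" --pt "0 0 0.05 0 0 0" --pt "0 0 0.05 0 0 0" --pt "0 0 0 0 0 0"

```text
clock: 34.95
tool_pos: [0.6299, 0.0404, 0.1296]
orientation: [-179.9, -0.0, -102.2]
force: [-0.4, -0.8, -0.6]
opening: 0.0003
gripper_force: 0.0
```

play_rows --pt "0 0 0.05 0 0 0" --pt "0 0 0.05 0 0 0" --pt "0 0 0 0 0 0"

```text
clock: 35.2
tool_pos: [0.6301, 0.0405, 0.1292]
orientation: [-179.9, 0.0, -102.2]
force: [-2.3, -0.1, 4.4]
opening: 0.0004
gripper_force: 2.0
```

play_rows --pt "0 0 0.05 0 0 0" --pt "0 0 0.05 0 0 0" --pt "0 0 0.05 0 0 0" --pt "0 0 0 0 0 0"

```text
clock: 35.53
tool_pos: [0.63, 0.0405, 0.1279]
orientation: [-179.9, 0.0, -102.2]
force: [-3.3, -0.4, 5.2]
opening: 0.0007
gripper_force: 2.7
```

play_rows --pt "0 0 0.04 0 0 0" --pt "0 0 0.04 0 0 0" --pt "0 0 0 0 0 0"

```text
clock: 35.78
tool_pos: [0.6301, 0.0405, 0.1271]
orientation: [-179.9, 0.0, -102.2]
force: [-3.2, 0.9, 5.4]
opening: 0.0004
gripper_force: 2.8
```

play_rows --pt "0 0 0.03 0 0 0" --pt "0 0 0.03 0 0 0" --pt "0 0 0 0 0 0"

```text
clock: 36.03
tool_pos: [0.63, 0.0405, 0.1265]
orientation: [-179.9, 0.0, -102.2]
force: [-2.3, 1.4, 6.2]
opening: 0.0006
gripper_force: 2.9
```

play_rows --pt "0 0 0.03 0 0 0" --pt "0 0 0 0 0 0"

```text
clock: 36.2
tool_pos: [0.6301, 0.0405, 0.1264]
orientation: [-179.9, 0.0, -102.2]
force: [-3.0, 1.1, 7.1]
opening: 0.0005
gripper_force: 3.8
```

play_rows --pt "0 0 0.02 0 0 0" --pt "0 0 0 0 0 0"

```text
clock: 36.37
tool_pos: [0.63, 0.0405, 0.1264]
orientation: [-179.9, 0.0, -102.2]
force: [-4.9, -0.0, 8.6]
opening: 0.0003
gripper_force: 4.4
```

play_rows --pt "0 0 0.03 0 0 0" --pt "0 0 0.03 0 0 0" --pt "0 0 0.02 0 0 0" --pt "0 0 0 0 0 0" --pt "0 0 0 0 0 0"

```text
clock: 36.78
tool_pos: [0.6301, 0.0405, 0.1264]
orientation: [-179.9, 0.0, -102.2]
force: [-6.3, -0.1, 14.1]
opening: 0.0006
gripper_force: 7.0
```

play_rows --pt "0 0 0.04 0 0 0" --pt "0 0 0.04 0 0 0" --pt "0 0 0.04 0 0 0" --pt "0 0 0 0 0 0" --pt "0 0 0 0 0 0"

```text
clock: 37.2
tool_pos: [0.6301, 0.0405, 0.1263]
orientation: [-179.8, 0.0, -102.1]
force: [-9.7, 1.8, 21.7]
opening: 0.0004
gripper_force: 10.8
```

play_rows --pt "0 0 0.02 0 0 0" --pt "0 0 0.02 0 0 0" --pt "0 0 0 0 0 0" --pt "0 0 0 0 0 0" --pt "0 0 0 0 0 0" --pt "0 0 0 0 0 0" --pt "0 0 0 0 0 0" --pt "0 0 0 0 0 0"

```text
clock: 37.87
tool_pos: [0.63, 0.0405, 0.1263]
orientation: [-179.8, 0.0, -102.1]
force: [-10.9, 1.6, 25.1]
opening: 0.0004
gripper_force: 12.1
```

play_rows --pt "0 0 0 0 0 0" --pt "0 0 0 0 0 0" --pt "0 0 0 0 0 0" --pt "0 0 0 0 0 0" --pt "0 0 0 0 0 0" --pt "0 0 0 0 0 0" --pt "0 0 0 0 0 0" --pt "0 0 0 0 0 0"

```text
clock: 38.53
tool_pos: [0.6301, 0.0405, 0.1263]
orientation: [-179.8, 0.0, -102.1]
force: [-10.9, 0.5, 24.8]
opening: 0.0002
gripper_force: 12.1
```

```bash
python3 lift.py
```

```text
38.53 pos [0.6301 0.0405 0.1263] rpy [-1.7982e+02  1.0000e-02 -1.0214e+02] F [-10.9   0.5  24.8] M [ 0.64  4.15 -0.01] open 0.0002 gf 12.1
side 0.007500000000000001 [1.76, 1.72, 1.67, 1.57, 1.4, 1.17, 0.96, 0.79, 0.68, 0.63, 0.61, 0.62, 0.63, 0.66, 0.76, 0.92, 1.12, 1.32, 1.5, 1.6]
[([0.5907, 0.0408, 0.0891], 0.87), ([0.5839, -0.2996, 0.0094], 0.7)]
scene 0.0065 [3.28, 3.16, 2.87, 2.48, 2.07, 1.66, 1.26, 0.92, 0.76, 0.72, 0.75, 0.93, 1.26, 1.67, 2.08, 2.45, 2.76, 2.9, 2.83, 2.66]
[([0.5827, -0.3067, 0.0081], 0.49)]
```

Steady 25 N was held for over 1 s, with the plate about 8 mm up and resting on the shim. I'll retreat gently and check.

play_rows --pt "0 0 -0.1 0 0 0" --pt "0 0 -0.1 0 0 0" --pt "0 0 -0.15 0 0 0" --pt "0 0 -0.5 0 0 0" --pt "0 0 -1.5 0 0 0" --pt "0 0 -2.5 0 0 0" --pt "0 0 -2.5 0 0 0" --pt "0 0 -1 0 0 0" --pt "0 0 0 0 0 0" --pt "0 0 0 0 0 0" --pt "0 0 0 0 0 0"

```text
clock: 39.65
tool_pos: [0.6293, 0.0404, 0.2054]
orientation: [180.0, -0.0, -102.2]
force: [-0.3, 0.0, -0.3]
opening: 0.0007
gripper_force: 0.0
```

```bash
python3 lift.py
python3 - <<'E'
from h import *
for c in ('scene','side'):
    snapshot(c)
    for t in ('shim','pry_bar','parts_cup','brass_weight'): print(c,t,[(np.round(d['position'],4).tolist(),round(d['score'],2)) for d in spot_point(c,t)[:2]])
E
```

```text
39.65 pos [0.6293 0.0404 0.2054] rpy [ 1.7999e+02 -2.0000e-02 -1.0221e+02] F [-0.3  0.  -0.3] M [ 0.02  0.11 -0.04] open 0.0007 gf 0.0
side 0.007500000000000001 [1.75, 1.71, 1.66, 1.57, 1.4, 1.17, 0.93, 0.73, 0.59, 0.47, 0.42, 0.41, 0.46, 0.55, 0.73, 0.94, 1.15, 1.36, 1.55, 1.68]
[([0.59, 0.0413, 0.0873], 0.58)]
scene 0.007500000000000001 [3.28, 3.19, 2.96, 2.63, 2.23, 1.81, 1.41, 1.1, 0.96, 0.93, 0.91, 0.94, 1.14, 1.52, 1.94, 2.36, 2.75, 3.02, 3.09, 2.99]
[([0.5952, 0.0411, 0.0921], 0.77)]
scene shim [([0.6428, 0.0693, 0.0826], 0.78), ([0.5345, -0.1842, 0.0025], 0.44)]
scene pry_bar [([0.4261, -0.3315, 0.0078], 0.79), ([0.4168, -0.1336, 0.0044], 0.68)]
scene parts_cup [([0.5209, 0.1891, -0.0002], 0.49)]
scene brass_weight [([0.5342, -0.1811, 0.0016], 0.68)]
side shim [([0.6471, 0.0705, 0.0826], 0.64), ([0.4242, -0.3324, 0.0098], 0.25)]
side pry_bar [([0.4284, -0.3313, 0.0051], 0.84), ([0.2103, -0.275, 0.0088], 0.67)]
side parts_cup [([0.5196, 0.1926, 0.0051], 0.49)]
side brass_weight [([0.533, -0.1878, 0.0032], 0.73), ([0.4268, -0.3318, 0.007], 0.57)]
```

```bash
python3 -c "
from plant import close_job
print(close_job())"
```

```text
the job is handed in; nothing more can be done
None
```

Job handed in at about 40 s: the plate was levered up about 11 mm and the bar laid flat on the bench, then the shim went in about 45 mm from the left and the plate was pressed onto it at a steady 25 N; joint 3 briefly touched its range limit during levering and the tip force then was only estimated (peak about 45 N, limit 60).

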